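# Set the vial carousel back one notch

## Robot

A 7-joint arm with a two-finger parallel gripper is mounted at the origin on the work surface. World frame = base frame: x ahead of the robot, y to its left, z up, the work surface at z = 0. Lengths are in mm, angles in rad, forces in N, time in s.
With the tool pointing down it reaches from about 400 to 875 mm from the base axis. Payload 4.4 kg.
Tool frame: the origin (TCP) lies midway between the tips of the shut fingers; the grasp point (between the pads) lies 19 mm behind it (ctrl.pinch_z is the distance from the TCP to the grasp point, in mm); z points along the fingers, y is the line along which they close (so a half turn about z gives the same grasp; the last joint's range is limited). The gripper opens to 85 mm and grips with 20 to 120 N. Pads are 22 mm wide; open, the fingers measure 114 mm over their backs; the gripper's body (76 mm by 85 mm) begins 54 mm behind the grasp point. The pads swing forward as they close: fully open they stand 13 mm farther back than shut.
Start: joints at [-1.224, 0.628, 0.038, 1.517, -0.027, 0.996, -0.02], TCP at [260.742, 595.426, 200.913] pointing down, gripper open.
Joint ranges: [-3.06, 3.06], [-0.37, 2.12], [-1.25, 1.32], [0.18, 2.47], [-1.1, 4.24], [0.23, 1.98], [-2.94, 2.94]. Speed limits (rad/s): [2.57, 2.57, 3.14, 3.14, 3.14, 3.14, 3.14].

## Interface

Orientations are given as [roll, pitch, yaw] about the fixed x, y, z axes, in that order (R = Rz(yaw) Ry(pitch) Rx(roll)).
In Python, from cell import read_state, cams, order, ctrl gives the robot as it stands.
- The arm moves only by the tool move_arm, never from a script. Its argument "targets" is text: rows parted by semicolons, each of 7 numbers parted by spaces: the gripper's target within -1 to 1 (fully open at 1, half-way at 0, shut at -1), then the shift along the tool's x, y, z in cm, then the turn, a rotation vector about the tool's x, y, z in degrees. A call has 1 to 5 rows; each row shifts and turns the commanded pose from where the row before left it, along the tool's axes as they then stand; what a row does not reach is not made up. A row lasts 1/12 s, in which the tool goes at most 41.7 mm and 7.16 degrees, less where a joint would pass 70% of its speed; a pose out of reach is approached as far as the arm can. A call with a gripper value outside its range is refused whole. The fingers move at their own pace and stop on an object; the grip force is fixed at half the most. Time passes only in rows, so rows that do not move let the fingers close. It gives the time, the measured TCP pose, the force, the opening and the grip force at its end, in the units of the state.
- read_state(): the state, without advancing time (a new reading comes with each control period).
- cams.get_image(name): name is "scene" or "top" or "wrist"; returns a dict with "color" (400x640x3 uint8, red, green, blue), "fovy" (degrees; the focal length in pixels is half the picture's height over the tangent of half this angle, whatever the lens; pixels are square), "cx", "cy" (the principal point, pixels), "rvec" (rotation vector, rad) and "tvec" (3), from world to camera coordinates, as OpenCV has them. Camera axes: x right, y down, z forward; pixel columns grow to the right and rows downward; lengths in mm; the calibration is good to about 2 mm. A picture is of the moment at which its call begins. There is no depth.
- order.finish_job(): hands the job in; it is judged then, once.
The state is a dict: "clock": time; "qpos": joint angles; "qd": joint speeds; "tau": joint torques, N m; "eef_pos": TCP position; "tool_rot": TCP orientation; "force": force on the tool from outside, world axes, zero at the start; "torque": the same for the moment, N m; "width": finger opening in mm; "gripper_force": force on a finger pad.
Only numpy, scipy, OpenCV 4.12 (cv2) and the standard library are available. Lean on these libraries where they do the work, as an engineer would, in place of code of your own. Each camera call takes 0.05 s, during which the arm holds its last target. There are 200 camera calls.

## Task

The vial carousel has been indexed one notch too far. With a fingertip push its lever over so that the ratchet pawl lifts and stays up, then push one of the wheel's upright posts to turn the wheel backward (clockwise seen from above) by one notch, and tip the lever back so that the pawl drops fully home in the notch. Only push, and gently: grip and lift nothing, leave the things standing around where they are, and finish clear of everything.

Things in the scene. Friction and masses are not known exactly. Their poses are not given: they have to be found in the camera images.
- carousel: Base of the hand-indexed vial carousel, fixed to the bench: white plate 220 mm (its x) by 290 mm (its y, from -115 to +175), 12 mm thick. Origin: on the bench, on the wheel's vertical axis; z up. The lever that lifts the pawl stands on its +y side. Seen from the origin, forward turning is counter-clockwise
- hub (a point): Centre of the wheel's top face, 56 mm above the bench. The wheel is a metal disc of 105 mm radius. Round its rim stand 10 saw teeth, 10 mm high (tops 66 mm above the bench), one per notch (36 degrees, 0.628 rad). On the disc: five push posts, seven vials fixed on a 38 mm circle (tops 91 mm above the bench), a hub knob (to 78 mm)
- pawl_axle (a point): On the pawl's axle, at x = 45, y = 117, z = 74 mm of the carousel; the axle runs along the carousel's y. A bracket holds it there (18 mm in x, 12 mm in y, top 82 mm above the bench). The pawl's arm reaches 45 mm from the axle towards the carousel's -x, over the teeth, at y = 90 to 102 mm
- wheel (a joint): Wheel angle (rad), growing counter-clockwise from above (forward). Starts slightly above 0, in its notch's play. Backward = clockwise = falling; one notch is 0.628. With the pawl down a tooth stops it at 0 going back. One notch back, the pawl drops fully home if the value is -0.628 to -0.49. About 1.5 N at a post turns it; it stays where left; no end stop near
- pawl (a joint): Pawl angle about its axle (rad): 0 nose down in the notch, 1.15 (stop) nose lifted right up. Its weighted lever tips over centre at about 0.5: beyond that it falls on to the stop and stays up by itself; pushed back below that it falls and drops the nose. Under 1 N at the head moves it
- lever_head (a point): Centre of the lever's head: steel roller, 18 mm diameter, 26 mm long along the carousel's y, at y = 138 mm of the carousel, on a thin stem 55 mm from the axle. Pawl down: leans to the carousel's -x, centre at x = 22, z = 124 mm. Pawl lifted: leans to +x, centre at x = 81, z = 116 mm. Push it towards +x to lift the pawl, towards -x to lower it
- pawl_nose (a point): Middle of the lower edge of the pawl's nose, 6 mm thick and 12 mm wide, that drops between the teeth; 58 mm above the bench when down, about 40 mm higher when lifted
- post0 (a point): Centre of the top of a push post on the wheel: upright steel pin 12 mm in diameter, standing 40 mm above the disc (top 96 mm above the bench), 70 mm from the wheel's axis
- post1 (a point): Centre of the top of another such push post, 72 degrees counter-clockwise of the last
- post2 (a point): Centre of the top of another such push post, 72 degrees counter-clockwise of the last
- post3 (a point): Centre of the top of another such push post, 72 degrees counter-clockwise of the last
- post4 (a point): Centre of the top of another such push post, 72 degrees counter-clockwise of the last
- spare_vial: spare glass vial with a white cap, 22 mm across, 50 mm tall, standing beside the carousel; origin: centre of its underside. Leave it alone
- spirit_lamp: squat green-glass burner, 68 mm across, 62 mm tall; origin: centre of its underside. Leave it alone
- dish: clear plastic dish, 84 mm across, 16 mm tall; origin: centre of its underside. Leave it alone
- reagent: amber bottle with a blue cap, 70 mm across, 160 mm tall, standing on one side of the carousel; origin: centre of its underside. Leave it alone
- tub_jar: white lidded jar, 90 mm across, 100 mm tall, standing on one side of the carousel; origin: centre of its underside. Leave it alone
- spatula: steel spatula, 170 mm long, in the steel tray on the right; origin: centre of its underside. Leave it alone

How it is judged (in metres and radians):
On the way, in this order (a step that is already met when the one before it is completed fails the run):
1. the pawl is lifted and the wheel is still in its old notch (value of joint pawl above 0.9 rad and value of joint wheel above -0.2 rad), for 0.2 s.
2. with the pawl up, the wheel is pushed back one notch (value of joint pawl above 0.9 rad and value of joint wheel between -0.75 and -0.4 rad), for 0.2 s.
At the end, for the whole second after the job is handed in: the wheel rests one notch back from where it began (joint wheel between -0.665 and -0.45), the pawl is fully down in that notch (joint pawl under 0.05), and every bystander stands within 30 mm of its start (value of joint wheel between -0.665 and -0.45 rad and value of joint pawl between -0.05 and 0.05 rad and velocity of joint wheel between -0.05 and 0.05 rad/s and distance of each of spare_vial, spirit_lamp, dish, reagent, tub_jar, spatula from where it was at the start of the episode below 0.03 m); the robot touches nothing.
It fails at once if the fingers press or squeeze the carousel, its wheel or its pawl with more than 18 N (contact force between the fingers and carousel above 18 N).
It fails at once if a thing standing around is shifted or lifted by more than 30 mm (distance of any of spare_vial, spirit_lamp, dish, reagent, tub_jar, spatula from where it was at the start of the episode above 0.03 m).
It also fails if it takes over 54 s, if anything falls off the work surface, if the arm or the gripper's body presses on something with over 40 N, if the wrist force passes 120 N, or if a joint passes its speed limit or range.

## Working session

There is one attempt and no reset: what is moved stays moved. The work goes in short steps, Python scripts to look and compute and a tool call to move; the robot and the scene stay as the last step left them, time stands still between calls to the robot, and variables do not carry over. Pictures are saved under pics/ and viewed, at most 10 in all, crops included, and the job is handed in when it is done.

Besides the shell and the picture viewer there is one more tool, called as name(argument=value, ...) on one line, values as JSON. move_arm: Moves the arm, as the interface text tells. Its arguments: {"type":"object","properties":{"targets":{"type":"string"}},"required":["targets"]}

```bash
mkdir -p pics; ls
cat > h.py <<'E'
import numpy as np, cv2
from cell import read_state, cams, order, ctrl
def get(n):
    d=cams.get_image(n); return d
def K(d):
    f=200/np.tan(np.radians(d['fovy'])/2); return np.array([[f,0,d['cx']],[0,f,d['cy']],[0,0,1]])
def proj(d,P):
    return cv2.projectPoints(np.array(P,float).reshape(-1,3),np.array(d['rvec'],float),np.array(d['tvec'],float),K(d),None)[0].reshape(-1,2)
def ray(d,uv):
    R=cv2.Rodrigues(np.array(d['rvec'],float))[0]; c=-R.T@np.array(d['tvec'],float).ravel()
    return c,R.T@np.linalg.inv(K(d))@np.array([uv[0],uv[1],1.])
def plane(d,uv,z):
    c,r=ray(d,uv); return c+r*(z-c[2])/r[2]
def tri(d1,u1,d2,u2):
    c1,r1=ray(d1,u1);c2,r2=ray(d2,u2)
    s=np.linalg.lstsq(np.stack([r1,-r2],1),c2-c1,rcond=None)[0]
    a=c1+s[0]*r1;b=c2+s[1]*r2
    return (a+b)/2,np.linalg.norm(a-b)
E
python3 - <<'E'
from h import *
import pickle
D={n:get(n) for n in('scene','top')}
pickle.dump(D,open('d0.pkl','wb'))
for n in D:
    cv2.imwrite(f'pics/{n}0.png',cv2.cvtColor(D[n]['color'],cv2.COLOR_RGB2BGR)); print(n,D[n]['fovy'],ray(D[n],(320,200)))
s=read_state();print(s)
E
```

```text
pics
scene 43.82314518590231 (array([1130.39758337, -970.85546128,  939.66795061]), array([-0.43957656,  0.651337  , -0.61851095]))
top 48.07714212620361 (array([ 295.50767173, -120.73428297, 1238.51167194]), array([ 0.20546259, -0.00298482, -0.97871052]))
{'clock': 0.1, 'qpos': array([-1.2238408 ,  0.62925161,  0.03845687,  1.51826315, -0.02703505,
        0.99628257, -0.02000044]), 'qd': array([ 6.74495945e-04, -2.34363591e-03,  1.75670421e-04, -1.11089761e-03,
        7.56586920e-05, -2.05647233e-04,  2.84210783e-04]), 'tau': array([ 2.77928651e-03, -5.64538157e+01,  1.23029765e+00, -1.93974227e+01,
        1.12881640e-02,  5.44244918e-03,  5.56645503e-06]), 'eef_pos': array([260.46463442, 594.87392965, 200.08415228]), 'tool_rot': array([-3.13990583e+00, -5.63778321e-06,  2.72880792e+00]), 'force': array([-0.35983716, -0.61819741,  0.81162269]), 'torque': array([ 0.05205504, -0.00250844,  0.00498579]), 'gripper_force': 0.0, 'width': 85.416070888871}
```

View pics/scene0.png

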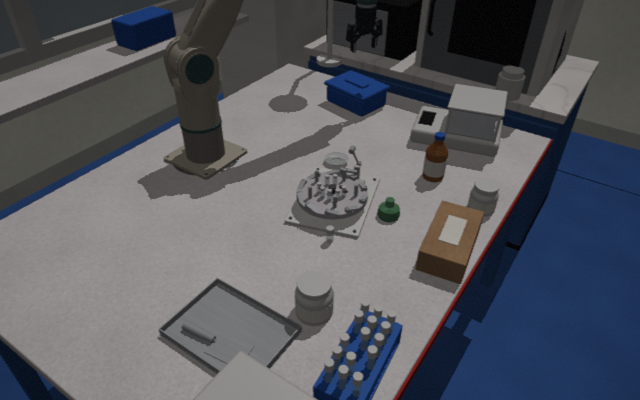

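View pics/top0.png

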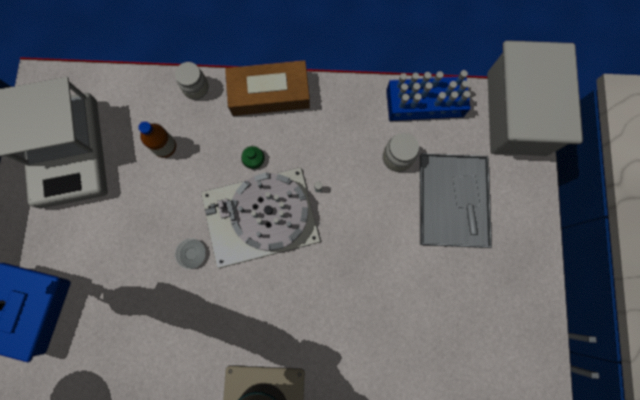

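Scene: carousel in the middle (scene ~(332,195), top ~(268,212)), with lever to the world +y side (top ~(212,210)). Dish at top (192,254), green lamp at (252,157), spare vial at (320,187). Now an enlarged view.

Run:
```python
from h import *
import pickle
D=pickle.load(open('d0.pkl','rb'))
a=D['top']['color'][150:280,180:340]; b=D['scene']['color'][140:250,280:400]
f=lambda i,s:cv2.cvtColor(cv2.convertScaleAbs(cv2.resize(i,None,fx=s,fy=s,interpolation=cv2.INTER_CUBIC),alpha=1.4),cv2.COLOR_RGB2BGR)
cv2.imwrite('pics/topc.png',f(a,4.5)); cv2.imwrite('pics/scenec.png',f(b,5))
```

```text
(no output)
```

View pics/topc.png

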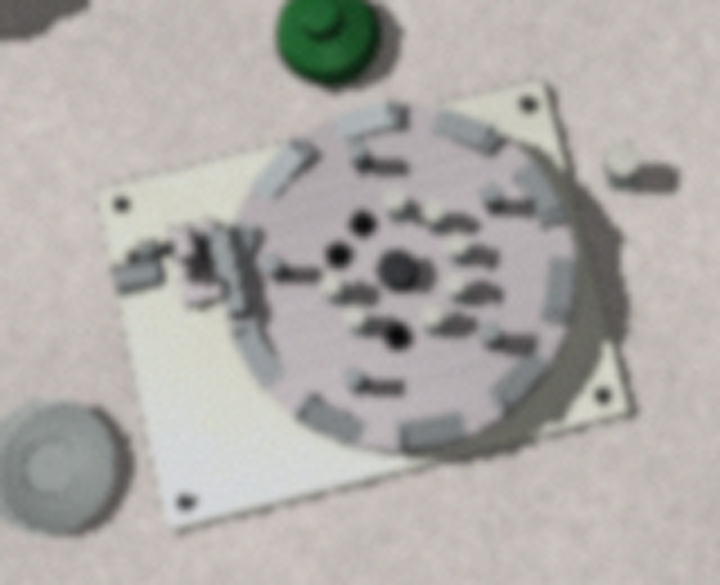

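View pics/scenec.png

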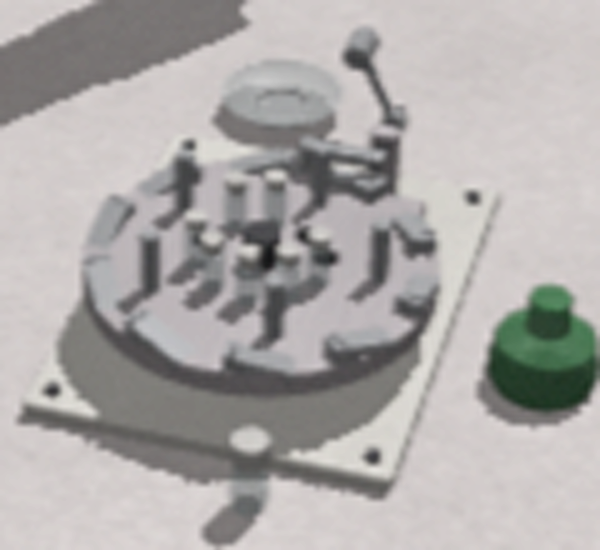

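Top crop: plate screws at (122,204), (528,103), (603,396), (186,502), lever head at (137,273), posts at (360,158), (278,268), (358,382), (492,338), (492,203). Scene crop: head at (361,47), screws at (52,390), (372,455), (472,197).

Run:
```python
from h import *
import pickle
D=pickle.load(open('d0.pkl','rb'));t,s=D['top'],D['scene']
T=lambda x,y:(180+x/4.5-.4,150+y/4.5-.4); S=lambda x,y:(280+x/5-.4,140+y/5-.4)
sc=[(122,204),(528,103),(603,396),(186,502)]
P=np.array([plane(t,T(*p),12)[:2] for p in sc]);print('screws',P.round(1))
yv=(P[0]-P[1]+P[3]-P[2]);yv/=np.linalg.norm(yv);yaw=np.arctan2(-yv[0],yv[1])
xv=(P[0]-P[3]+P[1]-P[2]);print('yaw',yaw,np.arctan2(xv[1],xv[0]))
R=np.array([[np.cos(yaw),-np.sin(yaw)],[np.sin(yaw),np.cos(yaw)]])
O=P.mean(0)-R@[0,30];print('O from screws',O)
for a,b in [((52,390),2-0),((372,455),1),((472,197),0)]:
    k={2:(603,396),1:(528,103),0:(122,204)}[b]
    print('screw tri',tri(t,T(*k),s,S(*a)))
h=tri(t,T(137,273),s,S(361,47));print('head',h,'local',R.T@(h[0][:2]-O))
for n,p in [('p',(360,156)),('p',(278,266)),('p',(356,380)),('p',(490,335)),('p',(490,199))]:
    q=plane(t,T(*p),96)[:2];l=R.T@(q-O);print(n,q.round(1),'r',np.hypot(*l).round(1),'ang local',np.degrees(np.arctan2(l[1],l[0])).round(1),'world',np.degrees(np.arctan2(*(q-O)[::-1])).round(1))
# hub knob at z 78
k=plane(t,T(398,268),78)[:2];print('knob',k)
k2=plane(t,T(403,278),56)[:2];print('disc c',k2)
for n,p,z in [('lamp',(322,18),62),('vial',(622,163),50),('dish',(62,468),16)]:print(n,plane(t,T(*p),z).round(0))
```

```text
screws [[ 553.7  193. ]
 [ 629.6  -56. ]
 [ 446.8 -111.2]
 [ 371.7  137.4]]
yaw 0.2947617635675946 0.295052302676958
O from screws [509.16068127  12.09833837]
screw tri (array([ 446.5902193 , -111.37022174,   12.5813767 ]), np.float64(0.34347050348429736))
screw tri (array([628.7534741 , -56.3168231 ,  14.27121487]), np.float64(0.6922343764334585))
screw tri (array([553.02118206, 192.37363681,  13.24743519]), np.float64(0.959282038451244))
head (array([490.01251868, 151.44325202, 124.66486835]), np.float64(1.9995443176803132)) local [ 22.1590264  138.89792885]
p [570.6  35.7] r 65.8 ang local 4.2 world 21.0
p [503.4  78.4] r 66.6 ang local 78.0 world 94.9
p [439.5  29. ] r 71.7 ang local 149.5 world 166.4
p [468.6 -45.8] r 70.6 ang local -141.9 world -125.0
p [548.2 -41.4] r 66.2 ang local -70.7 world -53.8
knob [508.57571568  11.36637421]
disc c [506.69690195  10.50487177]
lamp [664.  69.  62.]
vial [ 584. -117.   50.]
dish [389. 213.  16.]
```

move_arm(targets="-1 0 0 0 0 0 -7; -1 0 0 0 0 0 -7; -1 0 0 0 0 0 -7; -1 0 0 0 0 0 -7; -1 0 0 0 0 0 -7")

```text
clock: 0.52
eef_pos: [260.6, 595.0, 200.3]
tool_rot: [-3.141, -0.001, -2.937]
force: [0.7, 0.8, -0.3]
width: 25.5
gripper_force: 0.0
```

move_arm(targets="-1 0 0 0 0 0 -5.5; -1 -0.35 -4 0 0 0 0; -1 -0.35 -4 0 0 0 0; -1 -0.35 -4 0 0 0 0; -1 -0.35 -4 0 0 0 0")

```text
clock: 0.93
eef_pos: [320.7, 444.3, 200.4]
tool_rot: [-3.141, -0.001, -2.847]
force: [0.6, 0.0, 0.0]
width: 0.1
gripper_force: 0.0
```

move_arm(targets="-1 -0.35 -4 0 0 0 0; -1 -0.35 -4 0 0 0 0; -1 -0.35 -4 0 0 0 0; -1 -0.35 -4 0 0 0 0; -1 0 0 0 0 0 0")

```text
clock: 1.35
eef_pos: [383.5, 287.6, 200.4]
tool_rot: [-3.135, -0.002, -2.86]
force: [-0.0, -1.2, 0.3]
width: -0.0
gripper_force: 0.0
```

```bash
cat >> h.py <<'E'
from scipy.spatial.transform import Rotation as Ro
O=np.array([508,11.5,0]); YAW=.295; C=Ro.from_euler('z',YAW)
def where():
    s=read_state(); R=Ro.from_euler('xyz',s['tool_rot']); p=s['eef_pos']
    print('t',s['clock'],'pos',p.round(1),'rpy deg',np.degrees(s['tool_rot']).round(1),'local',C.inv().apply(p-O).round(1),'F',s['force'].round(2),'w',s['width'])
    return s,R,p
def to(tgt_local=None,tgt=None):
    s,R,p=where(); q=O+C.apply(tgt_local) if tgt is None else np.array(tgt)
    print('tool shift cm',(R.inv().apply(q-p)/10).round(2))
E
python3 -c "
from h import *
to([-25,139,114])"
```

```text
t 1.35 pos [383.5 287.6 200.4] rpy deg [-1.796e+02 -1.000e-01 -1.638e+02] local [-38.9 300.3 200.4] F [-0.05 -1.24  0.25] w -0.02108147312197137
tool shift cm [ -1.61 -16.06   8.75]
```

move_arm(targets="-1 -0.3 -4 0 0 0 0; -1 -0.3 -4 0 0 0 0; -1 -0.3 -4 0 0 0 0; -1 -0.3 -3.9 0 0 0 0; -1 0 0 2 0 0 0")

```text
clock: 1.77
eef_pos: [443.0, 140.5, 183.0]
tool_rot: [-3.137, 0.006, -2.86]
force: [1.1, 1.7, 0.1]
width: 0.2
gripper_force: 0.0
```

move_arm(targets="-1 0 0 2.5 0 0 0; -1 0 0 2.5 0 0 0; -1 0 0 1.5 0 0 0; -1 0 0 0 0 0 0; -1 0 0 0 0 0 0")

```text
clock: 2.18
eef_pos: [437.3, 148.5, 115.4]
tool_rot: [-3.142, -0.002, -2.847]
force: [-0.5, 0.4, -0.3]
width: 0.0
gripper_force: 0.0
```

```bash
python3 -c "
from h import *
to([-25,139,114])
for n in ('top','scene','wrist'):
    d=get(n); u=proj(d,O+C.apply([22,138,124]))[0]; print(n,u)
    if n=='top': a=d['color'][150:280,180:340]
    if n=='scene': b=d['color'][120:250,260:420]
    if n=='wrist': c=d['color']
f=lambda i:cv2.resize(i,(400,325))
im=np.hstack([f(a),f(b)]);
cv2.imwrite('pics/a.png',cv2.cvtColor(im,cv2.COLOR_RGB2BGR))
"
```

```text
t 2.1833 pos [437.3 148.5 115.4] rpy deg [-1.800e+02 -1.000e-01 -1.631e+02] local [-27.8 151.7 115.4] F [-0.47  0.4  -0.28] w 0.03923575577417426
tool shift cm [-0.28 -1.27  0.14]
top [210.90585944 211.07763533]
scene [351.54391163 149.19990437]
wrist [293.77193015 317.14709219]
```

View pics/a.png

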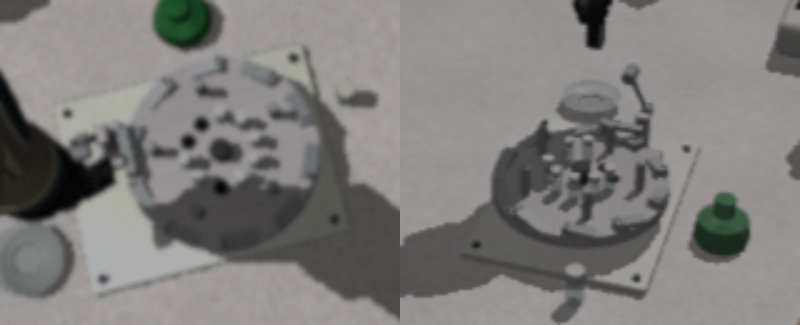

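Top view shows the gripper on the −x side of the lever head, tip clear; scene shows the head at (630,72) of the composite, undisturbed. Line up and push slowly.

move_arm(targets="-1 -0.5 -0.6 0 0 0 0; -1 -0.5 -0.5 0 0 0 0; -1 -0.5 0 0 0 0 0; -1 -0.5 0 0 0 0 0; -1 -0.3 0 0 0 0 0")

```text
clock: 2.75
eef_pos: [464.3, 145.0, 116.1]
tool_rot: [3.141, 0.001, -2.848]
force: [0.3, -0.4, -0.9]
width: 0.1
gripper_force: 0.0
```

move_arm(targets="-1 -0.3 0 0 0 0 0; -1 -0.3 0 0 0 0 0; -1 -0.3 0 0 0 0 0; -1 -0.3 0 0 0 0 0; -1 -0.3 0 0 0 0 0")

```text
clock: 3.17
eef_pos: [477.6, 149.2, 115.8]
tool_rot: [3.142, -0.0, -2.847]
force: [-0.6, 0.7, -0.3]
width: 0.1
gripper_force: 0.0
```

move_arm(targets="-1 -0.3 0 0 0 0 0; -1 -0.3 0 0 0 0 0; -1 -0.3 0 0 0 0 0; -1 -0.3 0 0 0 0 0; -1 -0.3 0 0 0 0 0")

```text
clock: 3.58
eef_pos: [492.0, 153.5, 115.9]
tool_rot: [3.142, -0.0, -2.848]
force: [-0.3, -0.5, -0.3]
width: -0.1
gripper_force: 0.0
```

```bash
python3 -c "
from h import *
where()"
```

```text
t 3.5833 pos [492.  153.5 115.9] rpy deg [ 180.    -0.  -163.2] local [ 26.  140.5 115.9] F [-0.32 -0.5  -0.3 ] w -0.10795894754336006
```

move_arm(targets="-1 -0.3 0 0 0 0 0; -1 -0.3 0 0 0 0 0; -1 -0.3 0 0 0 0 0; -1 -0.3 0 0 0 0 0; -1 0 0 0 0 0 0")

```text
clock: 4.0
eef_pos: [504.0, 157.1, 115.9]
tool_rot: [3.141, 0.001, -2.848]
force: [0.5, 0.4, 0.5]
width: -0.1
gripper_force: 0.0
```

move_arm(targets="-1 0 0 0 0 0 0; -1 1 0 0 0 0 0; -1 1.5 0 0 0 0 0; -1 1.5 0 0 0 0 0; -1 0 0 0 0 0 0")

```text
clock: 4.42
eef_pos: [461.3, 143.9, 115.7]
tool_rot: [-3.141, -0.005, -2.847]
force: [-0.5, -0.4, -0.9]
width: 0.1
gripper_force: 0.0
```

```bash
python3 -c "
from h import *
where()
d=get('scene');b=d['color'][120:230,280:420]
print(proj(d,O+C.apply([[22,138,124],[81,138,116]])))
cv2.imwrite('pics/b.png',cv2.cvtColor(cv2.resize(b,None,fx=5,fy=5,interpolation=2),cv2.COLOR_RGB2BGR))
"
```

```text
t 4.4167 pos [461.3 143.9 115.7] rpy deg [-180.    -0.3 -163.1] local [ -6.2 140.3 115.7] F [-0.53 -0.45 -0.86] w 0.08413057210275206
[[351.54391163 149.19990437]
 [370.27996276 154.63299825]]
```

View pics/b.png

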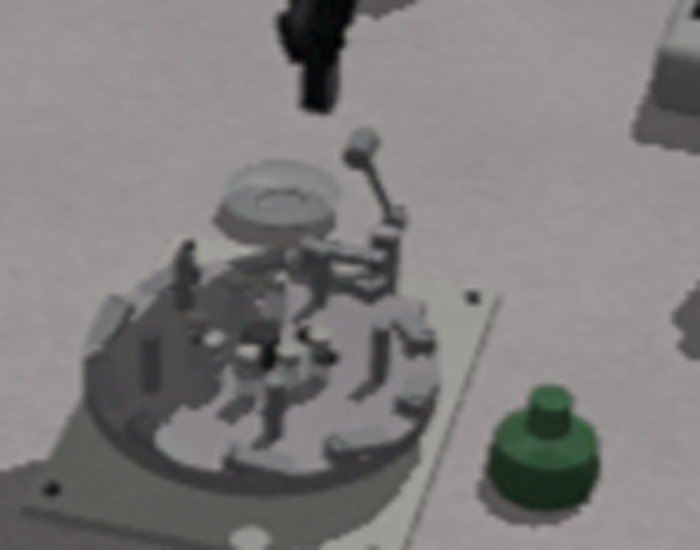

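The head is still at scene (351.7,149.6), i.e. down again or untouched: push farther, and look before retreating.

move_arm(targets="-1 -0.5 0 0.4 0 0 0; -1 -0.4 0 0.2 0 0 0; -1 -0.3 0 0 0 0 0; -1 -0.3 0 0 0 0 0; -1 -0.3 0 0 0 0 0")

```text
clock: 4.88
eef_pos: [483.0, 150.8, 109.7]
tool_rot: [3.141, 0.0, -2.848]
force: [-0.4, -0.7, -1.3]
width: -0.0
gripper_force: 0.0
```

move_arm(targets="-1 -0.3 0 0 0 0 0; -1 -0.3 0 0 0 0 0; -1 -0.3 0 0 0 0 0; -1 -0.3 0 0 0 0 0; -1 -0.3 0 0 0 0 0")

```text
clock: 5.3
eef_pos: [496.8, 154.9, 109.9]
tool_rot: [3.142, -0.0, -2.848]
force: [0.2, 0.1, 0.2]
width: -0.1
gripper_force: 0.0
```

```bash
python3 -c "
from h import *
s,R,p=where()
im=[]
for n,(y,x) in (('scene',(120,310)),('top',(165,180))):
    d=get(n);b=d['color'][y:y+70,x:x+80];print(n,proj(d,[p,O+C.apply([22,138,124]),O+C.apply([81,138,116])])-[x,y])
    im.append(cv2.resize(b,None,fx=5,fy=5,interpolation=2))
d=get('wrist');print(d['color'].shape)
cv2.imwrite('pics/c.png',cv2.cvtColor(cv2.convertScaleAbs(np.hstack(im),alpha=1.5),cv2.COLOR_RGB2BGR))
"
```

```text
t 5.3 pos [496.8 154.9 109.9] rpy deg [ 180.    -0.  -163.2] local [ 31.  140.5 109.9] F [0.21 0.12 0.16] w -0.09059256822408769
scene [[44.39027052 33.16172121]
 [41.54391163 29.19990437]
 [60.27996276 34.63299825]]
top [[30.48707562 43.9560026 ]
 [30.90585944 46.07763533]
 [26.94067351 24.75587433]]
(400, 640, 3)
```

View pics/c.png

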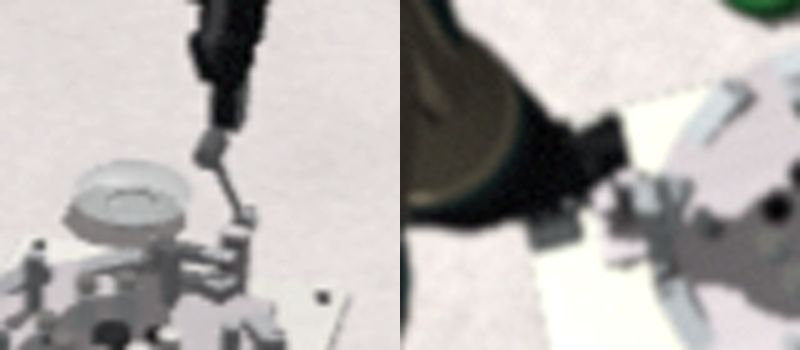

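Head is untouched at scene crop (208,148); the visible tip ends at (228,128), higher than the reported TCP should project. I'll check that numerically, and via the wrist camera.

```bash
python3 -c "
from h import *
s,R,p=where()
d=get('scene');t=get('top');w=get('wrist')
print('scene b pic TCP',proj(d,[461.3,143.9,115.7]),'seen ~343.6,142')
print('pic a TCP',proj(d,[437.3,148.5,115.4]),'seen',260+195/2.5,120+45/2.5)
for dz in (0,10,20,30): print(dz,proj(d,p+[0,0,dz]),'seen 355.6,145.6')
print('wrist TCP',proj(w,p),'head',proj(w,O+C.apply([22,138,124])),'axle',proj(w,O+C.apply([45,117,82])), 'cam',ray(w,(320,200)))
cv2.imwrite('pics/w.png',cv2.cvtColor(cv2.convertScaleAbs(w['color'],alpha=1.4),cv2.COLOR_RGB2BGR))
"
```

```text
t 5.45 pos [496.7 154.9 109.9] rpy deg [ 180.     0.  -163.2] local [ 30.9 140.5 109.9] F [-0.83 -0.46  0.17] w -0.1068515996266782
scene b pic TCP [[342.73224015 149.60773868]] seen ~343.6,142
pic a TCP [[336.97399884 146.6653745 ]] seen 338.0 138.0
0 [[354.34907752 153.16181848]] seen 355.6,145.6
10 [[354.5042901  150.40106837]] seen 355.6,145.6
20 [[354.66076361 147.61789029]] seen 355.6,145.6
30 [[354.81851347 144.81200982]] seen 355.6,145.6
wrist TCP [[319.21000151 229.62288111]] head [[314.06662933 223.32603302]] axle [[280.78127771 234.20497767]] cam (array([430.37580328, 134.45091345, 283.8141759 ]), array([ 0.27836956,  0.08856987, -0.95653014]))
```

View pics/w.png

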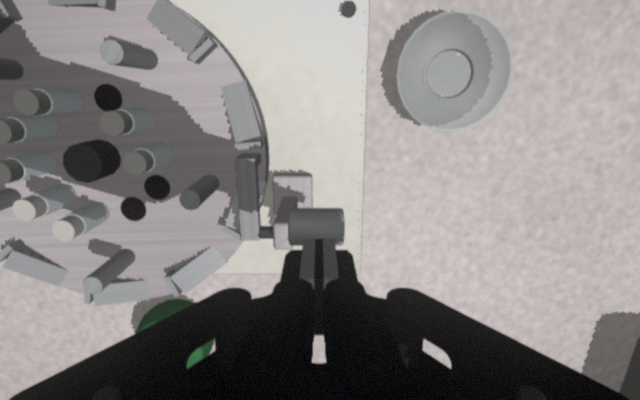

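Roller at wrist (317,226), fingertips ending about (318,248), short of where the TCP should project (319,230). So the real tip is ~25 mm higher than reported and passed over the head. Back off upward, retreat, come in 25 mm lower.

move_arm(targets="-1 0 0 -1.5 0 0 0; -1 0 0 -1.5 0 0 0; -1 3 0 0 0 0 0; -1 3 0 0 0 0 0; -1 0 0 0 0 0 0")

```text
clock: 6.02
eef_pos: [431.7, 134.7, 139.5]
tool_rot: [-3.14, -0.009, -2.847]
force: [-1.8, -0.3, -0.9]
width: 0.0
gripper_force: 0.0
```

```bash
python3 -c "
from h import *
to([-26,138,88])
print([a for a in dir(ctrl) if a[0]!='_'],ctrl.pinch_z)
w=get('wrist');s,R,p=where()
for b in (0,-10,-20,-30): print(b,proj(w,p+R.apply([0,0,b])))
cv2.imwrite('pics/w2.png',cv2.cvtColor(cv2.convertScaleAbs(w['color'][180:400,200:440],alpha=2.5),cv2.COLOR_RGB2BGR).repeat(2,0).repeat(2,1))
"
```

```text
t 6.0167 pos [431.7 134.7 139.5] rpy deg [-179.9   -0.5 -163.1] local [-37.1 140.  139.5] F [-1.82 -0.32 -0.92] w 0.038980556392843854
tool shift cm [-1.16 -0.19  5.14]
['MotionError', 'pinch_z'] 18.700000000000003
t 6.0667 pos [435.6 136.1 139.9] rpy deg [-180.    -0.2 -163.1] local [-33.1 140.3 139.9] F [ 0.09  0.27 -0.06] w 0.07213725516866391
0 [[319.70074613 236.40548736]]
-10 [[319.74916521 244.127006  ]]
-20 [[319.80314209 252.73484008]]
-30 [[319.86369194 262.39088492]]
```

View pics/w2.png

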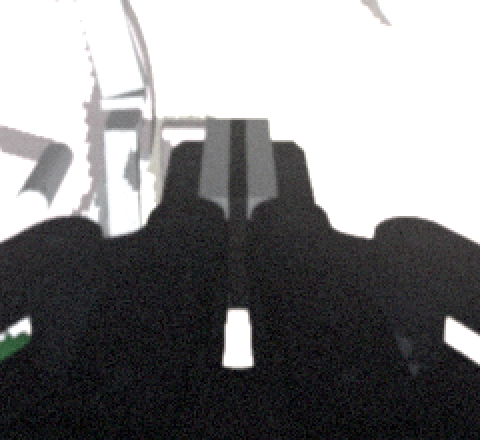

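```bash
python3 -c "
from h import *
import pickle
D=pickle.load(open('d0.pkl','rb'))
s,R,p=where()
w=get('wrist')
for a in (0,5,8,11):
  print(a,[(-b,proj(w,p+R.apply([a,0,b]))[0,1].round(1)) for b in (0,-10,-20,-30)])
print('half width px',proj(w,p+R.apply([0,10,0]))-proj(w,p))
d=get('scene');u=proj(d,p)[0];print('scene tcp',u)
x,y=np.round(u).astype(int)
g=d['color'].mean(2)[y-16:y+6,x-6:x+8].astype(int);g0=D['scene']['color'].mean(2)[y-16:y+6,x-6:x+8].astype(int)
for i,(r,q) in enumerate(zip(g,g0)): print(y-16+i,r,q[::4])
"
```

```text
t 6.0667 pos [435.6 136.1 139.9] rpy deg [-180.    -0.2 -163.1] local [-33.1 140.3 139.9] F [ 0.09  0.27 -0.06] w 0.07213725516866391
0 [(0, np.float64(228.9)), (10, np.float64(236.3)), (20, np.float64(244.6)), (30, np.float64(253.9))]
5 [(0, np.float64(220.0)), (10, np.float64(227.0)), (20, np.float64(234.8)), (30, np.float64(243.6))]
8 [(0, np.float64(214.5)), (10, np.float64(221.3)), (20, np.float64(228.8)), (30, np.float64(237.2))]
11 [(0, np.float64(209.0)), (10, np.float64(215.5)), (20, np.float64(222.7)), (30, np.float64(230.9))]
half width px [[1.90240813e+01 8.85817459e-03]]
scene tcp [334.51156818 141.45046618]
125 [147 147 145 102  37   7  16  11  17  37  48 111 142 148] [98 97 81 84]
126 [147 149 149 107  38   4  10  11  16  39  52 112 143 149] [81 82 82 84]
127 [146 148 148 106  37  11   9  11  21  41  54 111 142 149] [82 82 82 83]
128 [147 149 149 106  38   8  10   8  19  39  53 110 141 147] [83 83 83 86]
129 [145 147 147 105  37  12   6  12  19  41  53 111 142 148] [82 84 84 87]
130 [147 149 150 107  37   9  12   8  21  41  52 113 143 148] [83 83 83 92]
131 [147 148 14
[... 564 characters left out ...]
7 149 149 148 149 150 149 149 149 149 150] [ 80 140 147 146]
139 [148 148 147 147 149 149 148 149 148 148 148 148 148 149] [ 86 147 145 145]
140 [148 147 147 149 149 150 148 147 148 148 148 149 149 149] [126 147 145 146]
141 [147 147 147 147 149 150 149 149 150 149 148 149 148 148] [144 145 147 146]
142 [147 148 147 147 148 149 149 150 151 152 150 150 148 146] [145 145 148 145]
143 [149 149 148 146 146 146 147 148 148 149 150 150 149 147] [131 144 145 145]
144 [149 148 147 146 147 147 148 148 148 149 149 150 150 147] [101 144 145 147]
145 [148 147 147 147 148 148 148 149 150 149 148 149 149 149] [124 144 146 146]
146 [146 146 147 147 147 147 148 148 149 148 147 147 147 148] [142 143 145 144]
```

Confirmed: the tip really ends ~27 mm above the reported TCP. Use reported z ≈ 85 for a real tip height of 112.

move_arm(targets="-1 0 0 2 0 0 0; -1 0 0 2 0 0 0; -1 0 0 1.5 0 0 0; -1 -1 0 0 0 0 0; -1 -1 0 0 0 0 0")

```text
clock: 6.58
eef_pos: [458.7, 143.4, 83.7]
tool_rot: [-3.142, -0.002, -2.847]
force: [0.1, 0.3, 0.1]
width: -0.1
gripper_force: 0.0
```

move_arm(targets="-1 -0.4 0 0 0 0 0; -1 -0.4 0 0 0 0 0; -1 -0.4 0 0 0 0 0; -1 -0.4 0 0 0 0 0; -1 -0.4 0 0 0 0 0")

```text
clock: 7.0
eef_pos: [477.5, 149.0, 85.0]
tool_rot: [-3.142, -0.0, -2.848]
force: [-1.0, 0.2, 0.6]
width: -0.5
gripper_force: 0.3
```

```bash
cat >> h.py <<'E'
def headpix():
    "dark-grey roller blob in the scene image near both expected places"
    d=get('scene'); a,b=proj(d,O+C.apply([[22,138,124],[81,138,116]]))
    g=d['color'].mean(2)
    for n,u in(('down',a),('up',b)):
        x,y=np.round(u).astype(int); print(n,u.round(1),'grey',g[y-1:y+2,x-1:x+2].mean().round(0),'around',g[y-3:y+4,x-9:x+10].astype(int)[3])
E
python3 -c "
from h import *
where();headpix()"
```

```text
t 7.0 pos [477.5 149.   85. ] rpy deg [-180.    -0.  -163.2] local [ 10.8 140.5  85. ] F [-1.01  0.19  0.56] w -0.5317306571113993
down [351.5 149.2] grey 67.0 around [147 122  69  19   3   9  12  34  56  65  68  77  88  87  91 129 146 148
 149]
up [370.3 154.6] grey 146.0 around [149 149 148 147 146 146 146 146 146 143 144 144 145 144 144 145 145 144
 144]
```

move_arm(targets="-1 -0.4 0 0 0 0 0; -1 -0.4 0 0 0 0 0; -1 -0.4 0 0 0 0 0; -1 -0.4 0 0 0 0 0; -1 -0.4 0 0 0 0 0")

```text
clock: 7.47
eef_pos: [497.1, 155.0, 84.9]
tool_rot: [3.142, 0.0, -2.848]
force: [0.7, 0.2, -0.1]
width: 0.0
gripper_force: 0.0
```

move_arm(targets="-1 -0.4 0 0 0 0 0; -1 -0.4 0 0 0 0 0; -1 -0.4 0 0 0 0 0; -1 -0.4 0 0 0 0 0; -1 0 0 0 0 0 0")

```text
clock: 7.88
eef_pos: [513.0, 159.9, 84.9]
tool_rot: [3.141, 0.001, -2.848]
force: [-0.4, 0.1, -0.8]
width: 0.2
gripper_force: 0.0
```

```bash
python3 -c "
from h import *
where();headpix()"
```

```text
t 7.8833 pos [513.  159.9  84.9] rpy deg [ 1.800e+02  1.000e-01 -1.632e+02] local [ 47.9 140.5  84.9] F [-0.4   0.13 -0.75] w 0.20197462252837398
down [351.5 149.2] grey 149.0 around [147 148 148 148 148 147 147 149 149 149 150 151 150 115  54  14  13   3
  10]
up [370.3 154.6] grey 81.0 around [144 145 148 147 147 146 123  83  67  75  88  88  90 126 143 146 145 144
 143]
```

Lever is over (roller now at the "up" pixel (370,155)). Retreat, rise, rotate for the post.

move_arm(targets="-1 1.5 0 0 0 0 0; -1 2 0 0 0 0 0; -1 0 0 -2.5 0 0 0; -1 0 0 -2.5 0 0 6.8; -1 0 0 0 0 0 6.8")

```text
clock: 8.35
eef_pos: [480.4, 150.2, 138.5]
tool_rot: [3.139, 0.006, -3.091]
force: [1.2, 1.1, -0.2]
width: 0.2
gripper_force: 0.0
```

move_arm(targets="-1 0 0 0 0 0 6.8; -1 0 0 0 0 0 6.8; -1 0 0 0 0 0 6.8; -1 0 0 0 0 0 6.8; -1 0 0 0 0 0 6.8")

```text
clock: 8.77
eef_pos: [478.0, 149.3, 135.0]
tool_rot: [-3.142, -0.0, 2.599]
force: [-0.2, 1.1, 0.1]
width: -0.2
gripper_force: 0.0
```

move_arm(targets="-1 0 0 0 0 0 6.8; -1 0 0 0 0 0 6.8; -1 0 0 0 0 0 6.8; -1 0 0 0 0 0 0; -1 0 0 0 0 0 0")

```text
clock: 9.18
eef_pos: [478.0, 149.5, 134.8]
tool_rot: [-3.141, 0.0, 2.252]
force: [-0.3, -0.3, -0.1]
width: -0.4
gripper_force: 0.0
```

```bash
python3 -c "
from h import *
to(tgt=[489,-71,53])
headpix()"
```

```text
t 9.1833 pos [478.  149.5 134.8] rpy deg [-180.     0.   129.1] local [ 11.4 140.7 134.8] F [-0.27 -0.26 -0.14] w -0.3887803464899703
tool shift cm [-17.81 -13.04   8.19]
down [351.5 149.2] grey 149.0 around [147 147 147 147 148 147 147 148 149 149 149 149 149 146 145 146 146 148
 148]
up [370.3 154.6] grey 80.0 around [147 149 148 147 147 145 121  84  68  74  88  87  89 126 143 145 144 144
 144]
```

move_arm(targets="-1 -3 -2.2 0 0 0 0; -1 -3 -2.2 0 0 0 0; -1 -3 -2.2 0 0 0 0; -1 -3 -2.2 0 0 0 0; -1 -3 -2.2 0 0 0 0")

```text
clock: 9.65
eef_pos: [486.5, -38.1, 135.0]
tool_rot: [3.141, -0.0, 2.252]
force: [1.1, 0.5, -0.4]
width: -0.1
gripper_force: 0.0
```

move_arm(targets="-1 -2.8 -2 0 0 0 0; -1 0 0 2 0 0 0; -1 0 0 1.5 0 0 0; -1 0 0 0 0 0 0; -1 0 0 0 0 0 0")

```text
clock: 10.07
eef_pos: [488.1, -70.8, 99.5]
tool_rot: [-3.141, -0.002, 2.25]
force: [-0.1, -0.6, -0.6]
width: -0.0
gripper_force: 0.0
```

```bash
python3 -c "
from h import *
to(tgt=[489,-71,53])
w=get('wrist')
print('post',proj(w,[469.6,-47,96]),proj(w,[469.6,-47,56]),'realtip',proj(w,read_state()['eef_pos']+[0,0,27]))
cv2.imwrite('pics/w3.png',cv2.cvtColor(cv2.convertScaleAbs(w['color'],alpha=1.6),cv2.COLOR_RGB2BGR))
"
```

```text
t 10.0667 pos [488.1 -70.8  99.5] rpy deg [-1.799e+02 -1.000e-01  1.289e+02] local [-43.  -72.9  99.5] F [-0.08 -0.56 -0.64] w -0.040756144861774986
tool shift cm [-0.08  0.06  4.65]
post [[317.69681361 172.20748261]] [[317.92591739 158.30406641]] realtip [[317.79544383 253.02496284]]
```

View pics/w3.png

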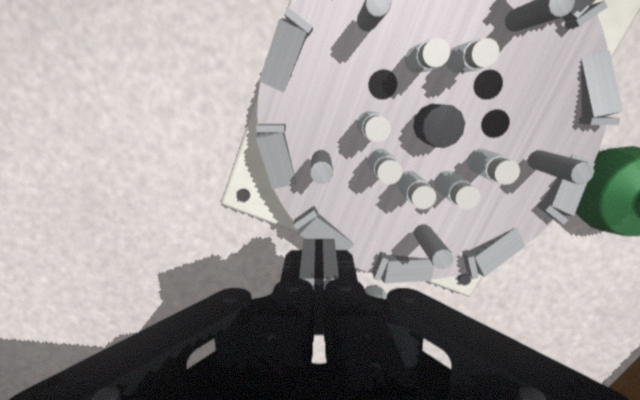

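Post top at about (320,163) wrist, as predicted; fingertip (318,245) clear of it with its face square to it. Record the cap positions as a reference, then descend and push.

```bash
cat >> h.py <<'E'
def caps():
    w=get('wrist'); i=w['color'].astype(int); hsv=cv2.cvtColor(w['color'],cv2.COLOR_RGB2HSV)
    m=((i.min(2)>105)&(i[...,0]-i[...,2]>4)).astype(np.uint8); 
    n,l,st,ce=cv2.connectedComponentsWithStats(cv2.morphologyEx(m,cv2.MORPH_OPEN,np.ones((5,5))))
    out=[]
    for k in range(1,n):
        if 250<st[k,4]<2000:
            q=plane(w,ce[k],91)[:2]-O[:2]
            if 30<np.hypot(*q)<46: out.append((np.degrees(np.arctan2(q[1],q[0])).round(1),np.hypot(*q).round(1),st[k,4]))
    return sorted(out)
E
python3 -c "
from h import *
print(*caps(),sep='\n'); w=get('wrist')['color']; print(w[52,435],w[128,376],w[100,430],w[100,100])"
```

```text
(np.float64(-141.8), np.float64(36.6), np.int32(378))
(np.float64(5.2), np.float64(39.3), np.int32(267))
(np.float64(108.3), np.float64(38.9), np.int32(544))
(np.float64(144.1), np.float64(38.0), np.int32(509))
[146 144 140] [138 137 133] [127 122 123] [135 130 128]
```

move_arm(targets="-1 0 0 2 0 0 0; -1 0 0 2 0 0 0; -1 0 0 0.6 0 0 0; -1 0.5 0 0 0 0 0; -1 0.4 0 0 0 0 0")

```text
clock: 10.63
eef_pos: [483.1, -63.4, 54.4]
tool_rot: [3.141, -0.0, 2.249]
force: [-0.1, 1.4, 0.4]
width: -0.3
gripper_force: 0.0
```

move_arm(targets="-1 0.3 0 0 0 0 0; -1 0.3 0 0 0 0 0; -1 0.3 0 0 0 0 0; -1 0.3 0 0 0 0 0; -1 0.3 0 0 0 0 0")

```text
clock: 11.05
eef_pos: [474.1, -52.6, 54.4]
tool_rot: [3.141, 0.001, 2.248]
force: [1.7, -2.7, 1.1]
width: 0.2
gripper_force: 1.2
```

move_arm(targets="-1 0.3 0 0 0 0 0; -1 0.3 0 0 0 0 0; -1 0.3 0 0 0 0 0; -1 0.3 0 0 0 0 0; -1 0 0 0 0 0 0")

```text
clock: 11.47
eef_pos: [465.2, -41.6, 53.7]
tool_rot: [-3.141, -0.002, 2.25]
force: [-0.6, 1.4, 0.7]
width: 0.4
gripper_force: 0.0
```

```bash
python3 -c "
from h import *
where()
print(*caps(),sep='\n')"
```

```text
t 11.4667 pos [465.2 -41.6  53.7] rpy deg [-1.800e+02 -1.000e-01  1.289e+02] local [-56.4 -38.3  53.7] F [-0.6   1.38  0.69] w 0.3684838023704105
(np.float64(-160.7), np.float64(35.6), np.int32(604))
(np.float64(-123.4), np.float64(36.4), np.int32(577))
(np.float64(-47.5), np.float64(36.8), np.int32(400))
(np.float64(-13.8), np.float64(39.5), np.int32(591))
(np.float64(89.7), np.float64(39.6), np.int32(589))
(np.float64(124.2), np.float64(38.4), np.int32(681))
```

About −19° turned; about 14° (17 mm) to go.

move_arm(targets="-1 0.3 0 0 0 0 0; -1 0.3 0 0 0 0 0; -1 0.3 0 0 0 0 0; -1 0.3 0 0 0 0 0; -1 0.3 0 0 0 0 0")

```text
clock: 11.93
eef_pos: [457.2, -30.7, 53.9]
tool_rot: [3.141, 0.001, 2.249]
force: [1.7, -1.1, -1.3]
width: 0.2
gripper_force: 1.0
```

move_arm(targets="-1 0.2 0 0 0 0 0; -1 0 0 0 0 0 0; -1 0 0 0 0 0 0; -1 0 0 0 0 0 0; -1 0 0 0 0 0 0")

```text
clock: 12.35
eef_pos: [454.9, -29.4, 53.8]
tool_rot: [-3.141, -0.001, 2.249]
force: [-0.1, -0.7, -0.1]
width: -0.4
gripper_force: 0.0
```

```bash
python3 -c "
from h import *
where()
print(*caps(),sep='\n')"
```

```text
t 12.35 pos [454.9 -29.4  53.8] rpy deg [-1.800e+02 -1.000e-01  1.289e+02] local [-62.7 -23.7  53.8] F [-0.14 -0.68 -0.08] w -0.37892994523955736
(np.float64(-177.4), np.float64(37.2), np.int32(465))
(np.float64(-137.5), np.float64(36.0), np.int32(565))
(np.float64(76.1), np.float64(39.3), np.int32(560))
(np.float64(110.9), np.float64(38.8), np.int32(582))
```

Wheel is at about −0.56 rad, mid-window. Back off, rise, rotate back and go to the lever's +x side.

move_arm(targets="-1 -0.7 0 0 0 0 0; -1 -1.5 0 0 0 0 0; -1 0 0 -3 0 0 0; -1 0 0 -3.5 0 0 0; -1 0 0 -3 0 0 -6.8")

```text
clock: 12.82
eef_pos: [469.2, -47.7, 150.0]
tool_rot: [-3.14, -0.0, 2.367]
force: [0.2, 0.6, -0.3]
width: 0.1
gripper_force: 0.0
```

move_arm(targets="-1 0 0 0 0 0 -6.8; -1 0 0 0 0 0 -6.8; -1 0 0 0 0 0 -6.8; -1 0 0 0 0 0 -6.8; -1 0 0 0 0 0 -6.8")

```text
clock: 13.23
eef_pos: [469.5, -47.3, 149.1]
tool_rot: [-3.141, 0.0, 2.966]
force: [0.5, 0.2, 0.8]
width: 0.2
gripper_force: 0.0
```

move_arm(targets="-1 0 0 0 0 0 -6.8; -1 0 0 0 0 0 -6.8; -1 0 0 0 0 0 -6.8; -1 0 0 0 0 0 -6.8; -1 0 0 0 0 0 0")

```text
clock: 13.65
eef_pos: [469.4, -47.4, 148.9]
tool_rot: [3.141, -0.0, -2.845]
force: [0.3, -0.6, -0.1]
width: 0.2
gripper_force: 0.0
```

```bash
python3 -c "
from h import *
to([117,139,78]);headpix()"
```

```text
t 13.65 pos [469.4 -47.4 148.9] rpy deg [ 180.   -0. -163.] local [-54.  -45.1 148.9] F [ 0.27 -0.64 -0.1 ] w 0.1855090469798734
tool shift cm [-17.12  18.39   7.09]
down [351.5 149.2] grey 153.0 around [150 150 151 150 152 150 151 151 152 152 152 153 151 151 149 149 151 151
 152]
up [370.3 154.6] grey 83.0 around [151 151 151 150 150 148 125  87  69  77  89  90  91 129 146 150 148 148
 147]
```

move_arm(targets="-1 -2.85 1.5 0 0 0 0; -1 -2.85 2 0 0 0 0; -1 -2.85 2.5 0 0 0 0; -1 -2.85 2.5 0 0 0 0; -1 -2.85 2.5 0 0 0 0")

```text
clock: 14.12
eef_pos: [574.7, 101.0, 148.9]
tool_rot: [-3.141, -0.0, -2.852]
force: [0.4, -0.1, -0.4]
width: -0.2
gripper_force: 0.0
```

move_arm(targets="-1 -2.85 2.5 0 0 0 0; -1 0 2.5 0 0 0 0; -1 0 2.4 0 0 0 0; -1 0 0 0 0 0 0; -1 0 0 0 0 0 0")

```text
clock: 14.53
eef_pos: [578.9, 180.7, 148.6]
tool_rot: [3.141, -0.001, -2.847]
force: [-0.3, -0.3, -0.8]
width: -0.2
gripper_force: 0.0
```

```bash
python3 -c "
from h import *
to([117,139,78])"
```

```text
t 14.5333 pos [578.9 180.7 148.6] rpy deg [ 180.    -0.  -163.1] local [117.1 141.2 148.6] F [-0.33 -0.3  -0.82] w -0.1705401970828345
tool shift cm [ 0.   -0.23  7.06]
```

Descend, then push toward −x: contact expected near local x ≈ 100.

move_arm(targets="-1 0 -0.1 2.5 0 0 0; -1 0 -0.1 2.5 0 0 0; -1 0 0 2 0 0 0; -1 0 0 0 0 0 0; -1 0.5 0 0 0 0 0")

```text
clock: 14.95
eef_pos: [576.0, 173.9, 78.3]
tool_rot: [-3.141, -0.001, -2.851]
force: [0.1, 0.3, 0.8]
width: 0.2
gripper_force: 0.0
```

move_arm(targets="-1 0.4 0 0 0 0 0; -1 0.4 0 0 0 0 0; -1 0.4 0 0 0 0 0; -1 0.4 0 0 0 0 0; -1 0.4 0 0 0 0 0")

```text
clock: 15.37
eef_pos: [557.1, 170.1, 80.1]
tool_rot: [3.141, 0.003, -2.848]
force: [1.0, 0.3, -0.1]
width: -0.1
gripper_force: 0.5
```

move_arm(targets="-1 0.4 0 0 0 0 0; -1 0.4 0 0 0 0 0; -1 0.4 0 0 0 0 0; -1 0.4 0 0 0 0 0; -1 0.4 0 0 0 0 0")

```text
clock: 15.78
eef_pos: [536.3, 163.8, 78.7]
tool_rot: [-3.142, -0.001, -2.848]
force: [-0.4, -0.8, 0.7]
width: -0.2
gripper_force: 0.0
```

```bash
python3 -c "
from h import *
where();headpix()"
```

```text
t 15.7833 pos [536.3 163.8  78.7] rpy deg [-1.800e+02 -1.000e-01 -1.632e+02] local [ 71.4 137.5  78.7] F [-0.4  -0.81  0.75] w -0.19381331538720684
down [351.5 149.2] grey 150.0 around [147 147 148 148 148 148 148 148 149 150 150 150 149 149 146 126  93  70
  64]
up [370.3 154.6] grey 67.0 around [107 142 117  61  16   9   3  10  31  52 107 138 145 145 145 145 146 145
 145]
```

move_arm(targets="-1 0.4 0 0 0 0 0; -1 0.4 0 0 0 0 0; -1 0.4 0 0 0 0 0; -1 0.4 0 0 0 0 0; -1 0.3 0 0 0 0 0")

```text
clock: 16.25
eef_pos: [518.3, 158.3, 78.9]
tool_rot: [-3.142, -0.0, -2.848]
force: [-0.2, -0.2, -0.0]
width: -0.1
gripper_force: 0.0
```

move_arm(targets="-1 0 0 0 0 0 0; -1 0 0 0 0 0 0; -1 0 0 0 0 0 0; -1 0 0 0 0 0 0; -1 0 0 0 0 0 0")

```text
clock: 16.67
eef_pos: [519.2, 158.6, 78.9]
tool_rot: [3.142, 0.0, -2.848]
force: [0.1, 0.3, 0.1]
width: 0.1
gripper_force: 0.0
```

```bash
python3 -c "
from h import *
where();headpix()"
```

```text
t 16.6667 pos [519.2 158.6  78.9] rpy deg [ 180.     0.  -163.2] local [ 53.5 137.5  78.9] F [0.07 0.3  0.09] w 0.07927364511660255
down [351.5 149.2] grey 93.0 around [147 148 148 149 149 138 110  90  99 105  98  85 110 140 146 105  37  11
  12]
up [370.3 154.6] grey 146.0 around [ 19  13  30  72 128 145 146 146 144 144 144 145 145 145 144 145 145 144
 144]
```

The head fell back to the "down" pixel. Retreat and check it is fully home.

move_arm(targets="-1 -1.5 0 0 0 0 0; -1 -2 0 0 0 0 0; -1 0 0 -3 0 0 0; -1 0 0 -4 0 0 0; -1 0 4 -4 0 0 0")

```text
clock: 17.13
eef_pos: [546.8, 189.9, 179.8]
tool_rot: [-3.136, -0.0, -2.857]
force: [2.0, -0.6, -0.8]
width: -0.3
gripper_force: 0.0
```

move_arm(targets="-1 0 4 0 0 0 0; -1 0 4 0 0 0 0; -1 0 4 0 0 0 0; -1 0 4 0 0 0 0; -1 0 0 0 0 0 0")

```text
clock: 17.55
eef_pos: [492.2, 361.6, 178.6]
tool_rot: [3.133, 0.0, -2.835]
force: [-1.0, 1.7, -0.7]
width: -0.0
gripper_force: 0.0
```

```bash
python3 -c "
from h import *
import pickle
D=pickle.load(open('d0.pkl','rb'));where()
N={n:get(n) for n in('scene','top')}
def blob(d,x0,y0,x1,y1,th):
    g=d['color'].mean(2)[y0:y1,x0:x1]; wt=np.clip(th-g,0,None); yy,xx=np.mgrid[y0:y1,x0:x1]; return (wt*xx).sum()/wt.sum(),(wt*yy).sum()/wt.sum(),wt.sum()
for n,d in(('before',D),('now',N)): print(n,'head scene',blob(d['scene'],343,142,359,155,125))
def sh(n,y0,y1,x0,x1):
    T=D[n]['color'][y0:y1,x0:x1]; r=cv2.matchTemplate(N[n]['color'][y0-5:y1+5,x0-5:x1+5],T,cv2.TM_CCOEFF_NORMED); _,v,_,l=cv2.minMaxLoc(r); print(n,(l[0]-5,l[1]-5),round(v,3))
sh('scene',142,166,345,363); sh('scene',165,182,338,358); sh('top',203,222,203,228); sh('top',200,222,224,238)
sh('scene',192,224,375,402); sh('scene',224,246,322,340); sh('scene',150,170,322,350); sh('top',178,196,312,330)
# wheel caps in the top view
for q in (D,N):
    t=q['top'];i=t['color'].astype(int);
    R=[]
    for a in np.radians(np.arange(0,360,1)):
        u=proj(t,O+[70*np.cos(a),70*np.sin(a),96])[0]; R.append(cv2.getRectSubPix(cv2.cvtColor(t['color'],cv2.COLOR_RGB2HSV)[...,1],(1,1),tuple(map(float,u)))[0,0])
    U=[]
    for a in np.radians(np.arange(0,360,1)):
        u=proj(t,O+[38*np.cos(a),38*np.sin(a),91])[0]; U.append(float(cv2.getRectSubPix(i.min(2).astype(np.float32),(3,3),tuple(map(float,u)))[0,0]))
    q['U']=np.array(U)
c=[np.corrcoef(np.roll(D['U'],-k),N['U'])[0,1] for k in range(60)];k=int(np.argmax(c));print('turn deg',-k,np.round(c[k-3:k+4],2))
"
```

```text
t 17.55 pos [492.2 361.6 178.6] rpy deg [ 179.5    0.  -162.4] local [ 86.7 339.6 178.6] F [-0.96  1.66 -0.66] w -0.03943206414533675
before head scene (np.float64(351.75996015936255), np.float64(150.8769920318725), np.float64(2008.0))
now head scene (np.float64(351.9744666364049), np.float64(149.9073990013618), np.float64(2937.333333333333))
scene (0, 0) 0.943
scene (0, -1) 0.577
top (0, 1) 0.68
top (-1, 1) 0.526
scene (0, 0) 1.0
scene (0, 0) 0.992
scene (0, 0) 0.911
top (0, 0) 0.998
turn deg -28 [0.47 0.48 0.48 0.49 0.48 0.48 0.46]
```

Move farther away so the lighting matches the first pictures, then repeat the check.

move_arm(targets="1 2 4 0 0 0 0; 1 2 3.6 0 0 0 0; 1 2 3.6 0 0 0 0; 1 2 3.6 0 0 0 0; 1 2 3.6 0 0 0 0")

```text
clock: 18.07
eef_pos: [350.9, 494.2, 178.4]
tool_rot: [-3.14, 0.0, -2.851]
force: [0.9, -0.2, 0.2]
width: 60.4
gripper_force: 0.0
```

move_arm(targets="1 2 3 -1 0 0 0; 1 2 1 -1 0 0 0; 1 2 0 0 0 0 0; 1 0 0 0 0 0 0; 1 0 0 0 0 0 0")

```text
clock: 18.48
eef_pos: [282.2, 514.6, 198.5]
tool_rot: [-3.141, 0.0, -2.848]
force: [0.9, 0.9, 0.5]
width: 85.4
gripper_force: 0.0
```

```bash
cat > chk.py <<'E'
from h import *
import pickle
D=pickle.load(open('d0.pkl','rb'));where()
N={n:get(n) for n in('scene','top')}
f=6
def sh(lbl,n,y0,y1,x0,x1):
    up=lambda i:cv2.resize(i,None,fx=f,fy=f,interpolation=2)
    r=cv2.matchTemplate(up(N[n]['color'][y0-5:y1+5,x0-5:x1+5]),up(D[n]['color'][y0:y1,x0:x1]),cv2.TM_CCOEFF_NORMED); _,v,_,l=cv2.minMaxLoc(r); print(lbl,n,round(l[0]/f-5,2),round(l[1]/f-5,2),round(v,3))
sh('head','scene',143,158,346,358); sh('head','top',204,216,204,217); sh('lamp','scene',192,224,375,402); sh('vial','top',178,196,312,330);sh('dish','top',238,270,175,210)
ths=np.arange(0,360,.5)
def prof(t,r,z,ch):
    P=np.array([O+[r*np.cos(a),r*np.sin(a),z] for a in np.radians(ths)]);u=proj(t,P).astype(np.float32)
    return cv2.remap(ch.astype(np.float32),u[:,0],u[:,1],cv2.INTER_LINEAR)[:,0]
for n in('top','scene'):
  for r,z in((38,91),(70,96),(22,56),(38,56)):
    a,b=[prof(q[n],r,z,cv2.GaussianBlur(q[n]['color'],(3,3),0).min(2)) for q in(D,N)]
    c=np.array([np.corrcoef(np.roll(a,-k),b)[0,1] for k in range(20,110)]);k=c.argmax();print(n,r,z,'turn',-(k+20)/2,c[k].round(2))
E
python3 chk.py
```

```text
t 18.4833 pos [282.2 514.6 198.5] rpy deg [-179.9    0.  -163.2] local [-69.8 547.  198.5] F [0.88 0.93 0.51] w 85.37786157123337
head scene 0.0 0.0 1.0
head top 0.0 0.0 0.996
lamp scene 0.0 0.0 1.0
vial top 0.17 0.0 0.998
dish top 0.0 0.0 0.997
top 38 91 turn -32.5 0.82
top 70 96 turn -33.0 0.57
top 22 56 turn -53.0 0.56
top 38 56 turn -32.0 0.91
scene 38 91 turn -34.5 -0.01
scene 70 96 turn -10.0 0.33
scene 22 56 turn -10.0 0.81
scene 38 56 turn -35.0 0.11
```

Wheel turned about −32.5° (−0.57 rad), the lever head is exactly at its start pixel (pawl fully home), and the bystanders checked have not moved.

```bash
python3 -c "
from cell import order
print(order.finish_job())"
```

```text
the job is handed in; nothing more can be done
None
```

The job is handed in. By the last images the wheel is about one notch back (about −0.57 rad turned) and the pawl is home. The lamp, spare vial and dish are unmoved; I didn't re-check the reagent bottle, jar or spatula, but the arm didn't go near them. The arm is clear of everything.

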